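Hang the pipette on the carousel's empty hook

ROBOT

A 6-joint arm with a two-finger parallel gripper is mounted at the origin on the work surface. World frame = base frame: x ahead of the robot, y to its left, z up, the work surface at z = 0. Lengths are in mm, angles in rad, forces in N, time in s.
With the tool pointing down it reaches from about 250 to 800 mm from the base axis. Payload 3.9 kg.
Tool frame: the origin (TCP) lies at the very end of the fingers, on their centre line; the grasp point (between the pads) lies 19 mm behind it; z points along the fingers, y is the direction in which the jaws open and shut (so a half turn about z gives the same grasp; the last joint's range is limited). The gripper opens to 85 mm and grips with 20 to 120 N. Pads are 22 mm wide; open, the fingers measure 114 mm over their backs; the gripper's body (76 mm by 85 mm) begins 54 mm behind the grasp point. The pads swing forward as they close: fully open they stand 13 mm farther back than shut.
Start: joints at [1.163, 0.26, -0.138, 1.173, 0, 1.571], TCP at [208.205, 481.94, 231.304] pointing down, gripper open.
Joint ranges: [-2.78, 2.78], [-0.83, 1.72], [-1.28, 1.37], [-1.9, 2.12], [-1.57, 1.48], [-3.14, 3.14]. Speed limits (rad/s): [2.57, 2.57, 3.14, 3.14, 3.14, 3.14].

INTERFACE

Orientations are given as a unit quaternion [x, y, z, w].
In Python, from cell import * gives the robot as it stands.
- The arm moves only by the shell command python3 -m crank 'ROWS'. ROWS is JSON, a list of rows, each a list of 7 numbers: the closure in counts, from 0 (fully open) to 255 (shut), then the shift along the tool's x, y, z in m, then the turn, a rotation vector about the tool's x, y, z in rad. A call has 1 to 5 rows; each row is the pose to reach, as a shift and turn from the pose measured when the call began, along the tool's axes at that moment; what a row does not reach only later rows make up. A row lasts 1/10 s, in which the tool goes at most 50 mm and 8.59 degrees, less where a joint would pass 70% of its speed; a pose out of reach is approached as far as the arm can. A call with a gripper value outside its range is refused whole. The fingers move at their own pace and stop on an object; the grip force is fixed at half the most. Time passes only in rows, so rows that repeat a pose let the fingers close. It gives the time, the measured TCP pose, the force and the opening at its end, in the units of the state.
- state(): the state, without advancing time (a new reading comes with each control period).
- get_image(name): name is "scene" or "top"; returns the picture (384x512x3 uint8, blue, green, red); there is no depth.
- camera_model(name): a dict with "K" (3x3 intrinsics, pixels), "cam_to_world" (4x4, takes a point from camera to world coordinates). Camera axes: x right, y up, looking along -z (the intrinsics and any distortion apply to the point x, -y, -z); pixel columns grow to the right and rows downward; lengths in mm; the calibration is good to about 2 mm. A picture is of the moment at which its call begins. camera_model takes no time and is no camera call.
- close_job(): hands the job in, once; it reports no verdict.
The state is a dict: "time": time; "joint_pos": joint angles; "dq": joint speeds; "joint_efforts": joint torques, N m; "tool_pos": TCP position; "orientation": TCP orientation; "contact_force": force on the tool from outside, world axes, zero at the start; "wrist_torque": the same for the moment, N m; "width": finger opening in mm.
Only numpy, scipy, OpenCV 4.12 (cv2) and the standard library are available. Lean on these libraries where they do the work, as an engineer would, in place of code of your own. Each camera call takes 0.05 s, during which the arm holds its last target. There are 200 camera calls.

TASK

First turn the pipette carousel by its knob until the empty hook faces the front of the stand (the green mark), and let go. Then take the green-collared pipette from its slanted black rest, slide it upright into that empty hook, and lower it until its collar sits on the prongs before you let go. Leave the empty hook's place facing the front, and do not shift the other things on the bench.

Things in the scene. Friction and masses are not known exactly. Their poses are not given: they have to be found in the camera images.
- stand: White round base of a pipette carousel, fixed, 310 mm across, 16 mm high. Origin: centre of its underside, on the carousel's upright axis; z up. Its own -x is its FRONT, marked by a green bar on the base. A clear guard, 16 to 126 mm high, stands round the back half, 148 mm from the axis; the front half is open.
- turret (a joint): Rotation (rad) of the carousel's turning top about the upright axis, growing counter-clockwise seen from above. At 0 (and plus or minus 2 pi) the empty hook faces the front exactly. It turns both ways without stops, against light friction (0.1 N m), and stays where it is left.
- knob_grip (a point): Centre of the black square knob on the turning top, on the axis: 36 x 36 mm, 36 mm tall (202 to 238 mm above the bench). It turns with the top; this point's x and y axes are square to its faces, -x points to the empty hook. Of five hooks, 72 degrees apart, four hold pipettes clipped in for good, 100 mm from the axis, 240 mm high.
- hook_seat (a point): Empty hook: white fork pointing out from the axis. Point: mid-slot on the prongs' top face, 100 mm from the axis, 175 mm up; -x points outwards. Slot 28 mm wide, open outwards, ends 14 mm inward; prongs 10 mm wide, 8 thick; blue upturned ends stand 6 mm above them, 25 to 32 mm outward. The shaft goes in the slot, the collar on the prongs behind the blue ends.
- pipette_grip (a point): Centre of the grey grip (cylinder 26 mm across, 47 mm long) of the loose green-collared pipette, 200 mm long, 0.08 to 0.17 kg. z runs along the pipette to its push button (top end, 31 mm from here). It starts lying in a slanted black V-shaped rest, leaning 35 degrees from vertical, top end towards the rest's -x side.
- pipette_collar (a point): Centre of the underside of that pipette's green collar, on its axis, 34 mm below pipette_grip; same axes. Collar 42 mm across, 8 mm thick; under it the shaft is 22 mm across for 115 mm, then a pointed nose of 20 mm. Hung well, this point lies at hook_seat with z up.
- rest: Black slanted rest, fixed: foot plate 150 x 100 mm, 12 mm thick. Origin at bench level, straight below the collar of the pipette lying in it, which is 145 mm up. Its V trough, open upwards and to +x, holds the shaft for 100 mm; the collar rests on its top end. Nothing clamps the pipette: it lifts out straight up or along its axis.
- tipbox_a: Bystander, loose: blue-lidded tip box, 124 x 89 x 67 mm. Origin at the centre of its underside.
- tipbox_b: Bystander, loose: red-lidded tip box, 124 x 89 x 67 mm. Origin at the centre of its underside.
- tube_rack: Bystander, loose: green tube rack, 50 x 200 x 55 mm, caps up to 76 mm high. Origin at the centre of its underside.
- reagent: Bystander, loose: amber bottle with blue cap, 60 mm across, 130 mm tall. Origin at the centre of its underside.
- jar: Bystander, loose: clear jar with yellow cap, 56 mm across, 65 mm tall. Origin at the centre of its underside.
- dishes: Bystander, loose: stack of three clear round dishes, 90 mm across, 45 mm tall. Origin at the centre of its underside.
- beaker: Bystander, loose: open glass beaker, 70 mm across, 85 mm tall. Origin at the centre of its underside.
- spare_pipette: Bystander, loose: another grey pipette, lying flat on the bench, about 210 mm long, 24 mm high. Origin at the centre of its underside near its middle.

How it is judged (in metres and radians):
On the way, in this order (a step that is already met when the one before it is completed fails the run):
1. the empty hook faces the front of the stand (within 10 degrees) and the carousel is still and let go, with the pipette not yet taken from its rest (x of hook_seat in the frame of stand below 0 m and y of hook_seat in the frame of stand between -0.018 and 0.018 m and velocity of joint turret between -0.1 and 0.1 rad/s and contact force between the fingers and stand below 0.2 N and distance of pipette_collar from where it was at the start of the episode below 0.02 m), for 0.1 s.
2. the pipette's collar sits on the empty hook's prongs, upright, while the fingers still hold it (horizontal distance between pipette_collar and hook_seat below 0.01 m and z of pipette_collar in the frame of hook_seat between -0.004 and 0.005 m and angle between pipette_collar's own z axis and vertical below 0.15 rad and height (world z) of pipette_grip above 0.19 m and contact force between the fingers and pipette above 1 N), for 0.1 s.
At the end, for the whole second after the job is handed in: The pipette hangs at rest on the hook that was empty: collar within 10 mm of the hook's seat point sideways and within 5 mm in height, upright within 8 degrees, and that hook still faces the front of the stand within 10 degrees (x of hook_seat in the frame of stand below 0 m and y of hook_seat in the frame of stand between -0.018 and 0.018 m and horizontal distance between pipette_collar and hook_seat below 0.01 m and z of pipette_collar in the frame of hook_seat between -0.004 and 0.005 m and angle between pipette_collar's own z axis and vertical below 0.15 rad and height (world z) of pipette_grip above 0.19 m and linear speed of pipette below 0.03 m/s and contact force between pipette and stand above 0.2 N); the robot touches nothing.
It fails at once if a bystander is shifted by more than 30 mm (distance of any of tipbox_a, tipbox_b, tube_rack, reagent, jar, dishes, beaker, spare_pipette from where it was at the start of the episode above 0.03 m).
It also fails if it takes over 64 s, if anything falls off the work surface, if the arm or the gripper's body presses on something with over 40 N, if the wrist force passes 120 N, or if a joint passes its speed limit or range.

## Working session

There is one attempt and no reset: what is moved stays moved. The work goes in short steps, Python scripts to look and compute and a shell command to move; the robot and the scene stay as the last step left them, time stands still between calls to the robot, and variables do not carry over. Pictures are saved under pics/ and viewed, about 8 in all and at most 12, crops included, and the job is handed in when it is done.

```bash
mkdir -p pics; ls
python3 - <<'E'
from cell import *
import cv2,numpy as np
print(state())
for n in("scene","top"):
    im=get_image(n); cv2.imwrite(f"pics/{n}0.png",im)
    m=camera_model(n); print(n,{k:np.round(v,4).tolist() if not isinstance(v,str) else v for k,v in m.items()})
a=cv2.imread("pics/scene0.png");b=cv2.imread("pics/top0.png")
E
```

```text
pics
{'time': 0.0, 'joint_pos': array([ 1.16303402e+00,  2.60690588e-01, -1.39392354e-01,  1.17268930e+00,
       -2.04975686e-05,  1.57081236e+00]), 'dq': array([ 5.42602858e-05,  5.68608225e-04, -1.98585015e-03,  1.17917919e-04,
       -2.94361786e-03,  1.77171360e-03]), 'joint_efforts': array([-1.64128128e-04, -4.05678034e+01,  2.53922886e+01,  1.87225820e-02,
       -8.77213012e-06,  4.55261556e-06]), 'tool_pos': array([207.92515864, 481.32133251, 230.45264458]), 'orientation': array([ 2.02479357e-01,  9.79286033e-01, -9.69573124e-04, -1.89989370e-04]), 'contact_force': array([0.0119958 , 1.23866766, 0.24037936]), 'wrist_torque': array([-0.04549438,  0.06520833,  0.07843418]), 'width': 85.61585922933665}
scene {'K': [[367.3023, 0.0, 253.5767], [0.0, 367.3023, 191.9942], [0.0, 0.0, 1.0]], 'cam_to_world': [[0.0059, -0.8368, 0.5474, 1238.3022], [1.0, 0.0024, -0.007, -25.1692], [0.0045, 0.5474, 0.8368, 1209.7474], [0.0, 0.0, 0.0, 1.0]]}
top {'K': [[435.9835, 0.0, 258.7117], [0.0, 435.9835, 191.7538], [0.0, 0.0, 1.0]], 'cam_to_world': [[-0.0149, 0.9844, -0.1755, 335.4016], [-0.9999, -0.0149, 0.0016, 2.1269], [-0.001, 0.1755, 0.9845, 1392.7879], [0.0, 0.0, 0.0, 1.0]]}
```

View pics/scene0.png

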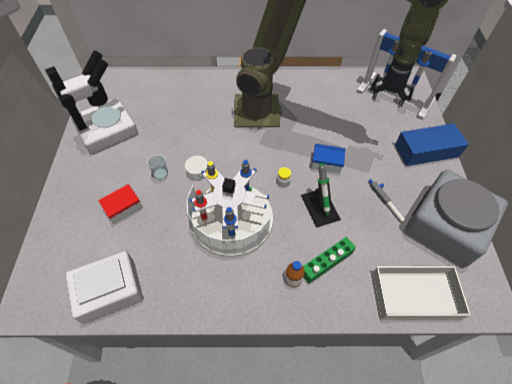

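View pics/top0.png

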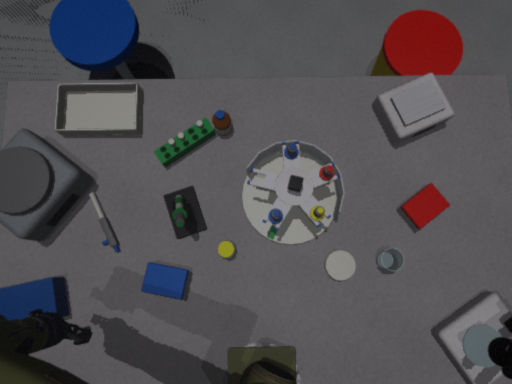

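Scene: robot base at the top of the frame, carousel around (230,213) and rest at (321,200). Top: carousel at (293,192), knob at (296,184), green mark near (272,232), rest at (185,212). I'll enlarge the carousel and rest in the top view.

```bash
cat > h.py <<'E'
import numpy as np, cv2
from cell import *
from scipy.spatial.transform import Rotation as R
def proj(n,P):
    m=camera_model(n);P=np.atleast_2d(P);T=np.linalg.inv(np.array(m["cam_to_world"]))
    c=P@T[:3,:3].T+T[:3,3]; d=c*[1,-1,-1]; u=d@np.array(m["K"]).T
    return u[:,:2]/u[:,2:]
def ray(n,uv,z):
    m=camera_model(n);M=np.array(m["cam_to_world"]);d=np.linalg.inv(m["K"])@[*uv,1];d=M[:3,:3]@(d*[1,-1,-1]);o=M[:3,3]
    return o+d*(z-o[2])/d[2]
E
python3 - <<'E'
from h import *
print(camera_model("top").keys())
t=cv2.imread("pics/top0.png");s=cv2.imread("pics/scene0.png")
a=cv2.resize(t[130:255,235:350],None,fx=4.5,fy=4.5,interpolation=cv2.INTER_CUBIC)
b=cv2.resize(t[180:245,155:215],(260,282),interpolation=cv2.INTER_CUBIC)
c=cv2.resize(s[155:230,295:345],(187,281),interpolation=cv2.INTER_CUBIC)
out=np.zeros((563,800,3),np.uint8);out[:562,:517]=a[:562,:517];out[:282,520:780]=b;out[282:563,520:707]=c
cv2.imwrite("pics/crop1.png",out)
E
```

```text
dict_keys(['K', 'cam_to_world'])
```

View pics/crop1.png

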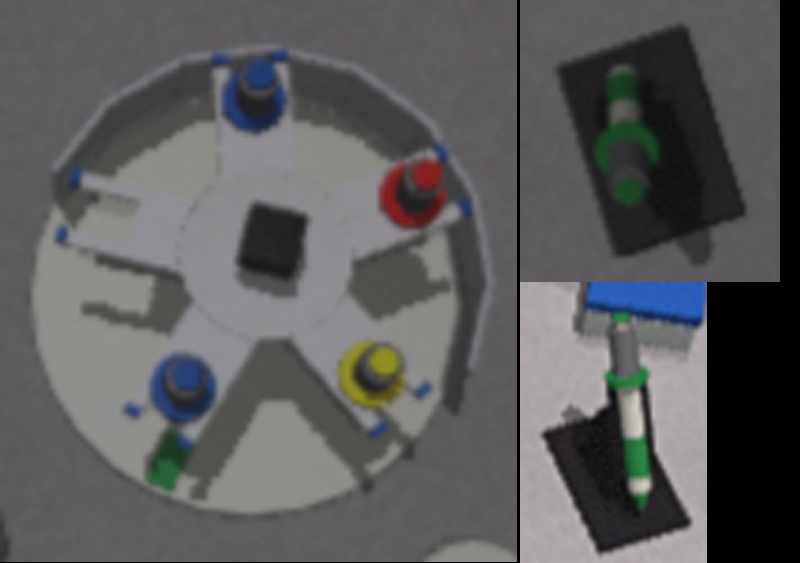

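Run:
```python
from h import *
from scipy.optimize import least_squares as LS
px=lambda L:np.array(L)/4.5+[235,130]
but=px([(262,73),(428,175),(383,360),(186,366)]);tips=px([(75,178),(62,234)]);gm=px([(163,472)])[0]
def model(p):
    a=p[2]+np.array([-2,-3,-4,-5])*2*np.pi/5
    B=np.c_[p[0]+100*np.cos(a),p[1]+100*np.sin(a),0*a+240]
    u=np.array([np.cos(p[2]),np.sin(p[2])]);v=np.array([-u[1],u[0]])
    T=[[*(p[:2]+128*u+s*19*v),181] for s in(-1,1)]
    return B,T
# initial axis from knob
c=ray("top",px([(277,233)])[0],238);print("knob",c)
h=np.mean([ray("top",t,181) for t in tips],0);print("tips",h); phi0=np.arctan2(*(h-c)[[1,0]]);print("phi from tips",phi0)
for b in but: r=ray("top",b,240)-c;print(np.hypot(*r[:2]),np.degrees(np.arctan2(r[1],r[0])-phi0)%360)
k=[int(round(((np.arctan2(*(ray("top",b,240)-c)[[1,0]])-phi0)%(2*np.pi))/(2*np.pi/5))) for b in but];print(k)
def f(p):
    a=p[2]+np.array(k)*2*np.pi/5
    B=np.c_[p[0]+100*np.cos(a),p[1]+100*np.sin(a),0*a+240]
    return np.r_[(proj("top",B)-but).ravel(),(proj("top",model(p)[1])[np.argsort([0,1])]-tips).ravel()*0]
s=LS(f,[c[0],c[1],phi0]);print("axis,phi",s.x,np.degrees(s.x[2]),np.abs(s.fun).max())
g=ray("top",gm,16);d=g[:2]-s.x[:2];print("green",g,np.hypot(*d),np.degrees(np.arctan2(d[1],d[0])))
# pipette
def q(l,o,sc): return np.array(l)/sc+o
obs=[("top",0,q((107,148),[155,180],4.333)),("top",65,q((108,190),[155,180],4.333)),("scene",0,q((107,95),[295,155],3.74)),("scene",65,q((101,37),[295,155],3.74)),("scene",-135,q((122,223),[295,155],3.74))]
def F(p):
    ax=np.array([np.sin(.611)*np.cos(p[2]),np.sin(.611)*np.sin(p[2]),np.cos(.611)])
    return np.ravel([proj(n,np.array([p[0],p[1],145])+ax*(t+ (4 if t==0 else 0)))[0]-o for n,t,o in obs])
r0=ray("top",obs[0][2],148)
for h0 in(-2.5,3.14,-1.57):
    s=LS(F,[r0[0],r0[1],h0]);print("pip",s.x,np.degrees(s.x[2]),np.round(s.fun,1))
```

```text
knob [ 567.06722684 -102.40398768  238.        ]
tips [597.92798714  23.54704805 181.        ]
phi from tips 1.3305084075652875
99.140432253841 287.41453162940695
97.8711815944163 213.99714581519413
98.61848111170013 141.44606299771687
97.82039307526385 68.50588291265363
[4, 3, 2, 1]
axis,phi [ 567.71326301 -100.72561532    1.29248411] 74.0538847860964 0.9139879418032706
green [442.13058707 -37.51295833  16.        ] 140.59462472189207 153.28137736714845
pip [497.82575563 230.80950182  -2.80789461] -160.88051020673214 [-0.7 -0.1 -0.2 -0.2 -0.3 -0.  -0.7 -0.6 -0.1  0.3]
pip [497.82575575 230.80950155   3.47529066] 199.11948738148976 [-0.7 -0.1 -0.2 -0.2 -0.3 -0.  -0.7 -0.6 -0.1  0.3]
pip [497.82575559 230.80950185  -2.8078946 ] -160.88050988588296 [-0.7 -0.1 -0.2 -0.2 -0.3 -0.  -0.7 -0.6 -0.1  0.3]
```

Hook is at about 75° and the front at about 153°, so the turret has to turn about +78°. I'll move above the knob.

```bash
cat >> h.py <<'E'
def delta(pos,zdir,ydir):
    s=state();Rt=R.from_quat(s["orientation"]);z=np.array(zdir,float);z/=np.linalg.norm(z)
    y=np.array(ydir,float);y-=z*(y@z);y/=np.linalg.norm(y)
    G=R.from_matrix(np.c_[np.cross(y,z),y,z])
    rv=(Rt.inv()*G).as_rotvec()
    print("t",round(float(s["time"]),2),"pos",np.round(s["tool_pos"],1),"w",round(float(s["width"]),1),"F",np.round(s["contact_force"],1),"q",np.round(s["joint_pos"],2))
    print("shift m",np.round(Rt.inv().apply(np.array(pos)-s["tool_pos"])/1000,4),"turn",np.round(rv,4))
def yd(deg): a=np.radians(deg); return [np.cos(a),np.sin(a),0]
E
python3 -m crank '[[0,0,0,-0.04,0,0,0],[0,-0.03,-0.02,-0.07,0,0,0],[0,-0.07,-0.05,-0.07,0,0,0],[0,-0.11,-0.08,-0.07,0,0,0],[0,-0.14,-0.1,-0.07,0,0,0]]'
python3 -m crank '[[0,-0.04,-0.028,0,0,0,0],[0,-0.08,-0.056,0,0,0,0],[0,-0.12,-0.084,0,0,0,0],[0,-0.16,-0.112,0,0,0,0],[0,-0.2,-0.14,0,0,0,0]]'
python3 -m crank '[[0,-0.04,-0.028,0,0,0,0],[0,-0.08,-0.056,0,0,0,0],[0,-0.12,-0.084,0,0,0,0],[0,-0.16,-0.112,0,0,0,0],[0,-0.18,-0.13,0,0,0,0]]'
python3 - <<'E'
from h import *
delta([567.5,-101.3,290],[0,0,-1],yd(75))
E
```

```text
time: 0.6
tool_pos: [297.3, 331.7, 300.7]
orientation: [0.203, 0.979, -0.001, -0.0]
contact_force: [0.9, 0.3, 0.4]
width: 84.7
time: 1.1
tool_pos: [425.6, 121.9, 301.0]
orientation: [0.203, 0.979, -0.001, -0.0]
contact_force: [1.5, 0.5, 1.2]
width: 85.2
time: 1.6
tool_pos: [540.8, -72.1, 300.4]
orientation: [0.204, 0.979, -0.002, -0.0]
contact_force: [0.5, 0.5, -0.6]
width: 85.6
t 1.6 pos [540.8 -72.1 300.4] w 85.6 F [ 0.5  0.5 -0.6] q [-0.13  0.28  0.07  1.36 -0.    0.28]
shift m [-0.0362 -0.0161  0.0104] turn [-3.300e-03 -1.000e-04 -1.491e-01]
```

```bash
python3 -m crank '[[0,-0.036,-0.016,0.01,0,0,-0.149],[0,-0.036,-0.016,0.01,0,0,-0.149],[0,-0.036,-0.016,0.03,0,0,-0.149],[0,-0.036,-0.016,0.05,0,0,-0.149],[0,-0.036,-0.016,0.05,0,0,-0.149]]'
python3 - <<'E'
from h import *
delta([567.5,-101.3,208],[0,0,-1],yd(75))
t=get_image("top");s=get_image("scene")
a=cv2.resize(t[130:255,235:350],(460,500),interpolation=cv2.INTER_CUBIC);b=cv2.resize(s[150:260,180:280],(340,374),interpolation=cv2.INTER_CUBIC)
o=np.zeros((500,800,3),np.uint8);o[:,:460]=a;o[:374,460:]=b;cv2.imwrite("pics/c2.png",o)
E
```

```text
time: 2.1
tool_pos: [564.9, -100.6, 247.3]
orientation: [0.131, 0.991, -0.001, -0.004]
contact_force: [0.5, 0.1, 0.0]
width: 85.3
t 2.1 pos [ 564.9 -100.6  247.3] w 85.3 F [0.5 0.1 0. ] q [-0.17  0.34  0.03  1.26 -0.    0.09]
shift m [-0.003   0.0001  0.0393] turn [-0.0037 -0.0071 -0.0007]
```

View pics/c2.png

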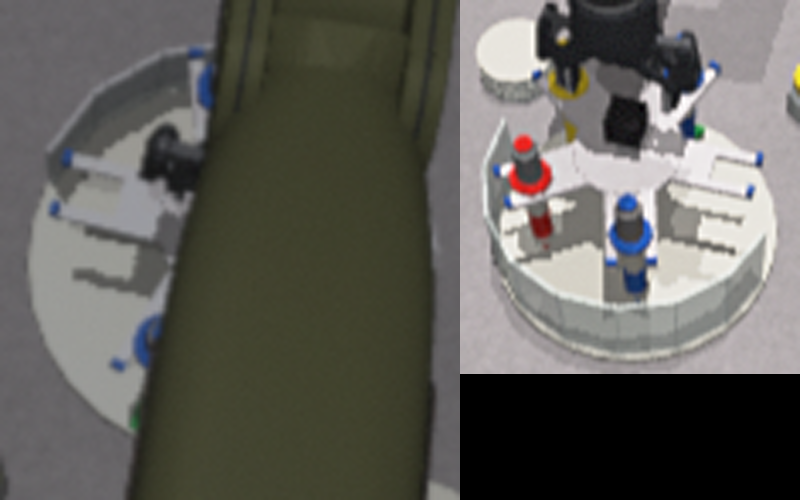

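Knob at crop (625,120) sits between the open fingers. I'll descend and grip.

```bash
python3 -m crank '[[0,-0.003,0,0.015,-0.003,-0.006,0],[0,-0.003,0,0.03,-0.003,-0.006,0],[0,-0.003,0,0.039,-0.003,-0.006,0],[0,-0.003,0,0.039,-0.003,-0.006,0]]'
python3 -m crank '[[255,0,0,0,0,0,0],[255,0,0,0,0,0,0],[255,0,0,0,0,0,0],[255,0,0,0,0,0,0],[255,0,0,0,0,0,0]]'
python3 -m crank '[[255,0,0,0,0,0,0],[255,0,0,0,0,0,0],[255,0,0,0,0,0,0]]'
python3 - <<'E'
from h import *
delta([567.5,-101.3,208],[0,0,-1],yd(153.3))
E
```

```text
time: 2.6
tool_pos: [568.9, -101.4, 211.0]
orientation: [0.131, 0.991, -0.0, 0.001]
contact_force: [0.3, -0.1, 0.1]
width: 85.5
time: 3.1
tool_pos: [569.8, -99.9, 212.3]
orientation: [0.13, 0.991, 0.001, 0.002]
contact_force: [-0.1, 5.3, 4.5]
width: 35.3
time: 3.4
tool_pos: [569.8, -99.9, 212.3]
orientation: [0.13, 0.991, 0.001, 0.002]
contact_force: [0.8, 2.2, 0.2]
width: 34.8
t 3.4 pos [569.8 -99.9 212.3] w 34.8 F [0.8 2.2 0.2] q [-0.18  0.36 -0.05  1.16  0.    0.09]
shift m [ 0.0019 -0.002   0.0043] turn [-6.0000e-04  6.0000e-03 -1.3659e+00]
```

```bash
python3 -m crank '[[255,0,0,0,0,0,-0.08],[255,0,0,0,0,0,-0.18],[255,0,0,0,0,0,-0.28],[255,0,0,0,0,0,-0.38],[255,0,0,0,0,0,-0.46]]'
python3 -m crank '[[255,0,0,0,0,0,-0.1],[255,0,0,0,0,0,-0.2],[255,0,0,0,0,0,-0.3],[255,0,0,0,0,0,-0.4],[255,0,0,0,0,0,-0.46]]'
python3 - <<'E'
from h import *
delta([569.8,-99.9,212],[0,0,-1],yd(153.3))
E
```

```text
time: 3.9
tool_pos: [569.9, -98.1, 212.3]
orientation: [-0.101, 0.995, 0.003, 0.003]
contact_force: [0.5, 8.0, 1.0]
width: 35.1
time: 4.4
tool_pos: [569.1, -96.3, 212.3]
orientation: [-0.327, 0.945, 0.004, 0.003]
contact_force: [-1.3, 7.4, 2.9]
width: 34.9
t 4.4 pos [569.1 -96.3 212.3] w 34.9 F [-1.3  7.4  2.9] q [-0.17  0.36 -0.05  1.16  0.01 -0.84]
shift m [ 0.0016 -0.0032  0.0002] turn [ 0.0027  0.0097 -0.4377]
```

```bash
python3 -m crank '[[255,0.001,-0.002,0,0,0,-0.1],[255,0.001,-0.003,0,0,0,-0.2],[255,0.001,-0.003,0,0,0,-0.3],[255,0.001,-0.003,0,0,0,-0.4],[255,0.001,-0.003,0,0,0,-0.44]]'
python3 -m crank '[[255,0,0,0,0,0,-0.005],[255,0,0,0,0,0,-0.005],[255,0,0,0,0,0,-0.005]]'
python3 - <<'E'
from h import *
delta([569.8,-99.9,212],[0,0,-1],yd(153.3))
E
```

```text
time: 4.9
tool_pos: [567.7, -95.2, 212.3]
orientation: [-0.528, 0.849, 0.007, 0.004]
contact_force: [-6.8, 13.9, 4.8]
width: 34.6
time: 5.2
tool_pos: [567.6, -95.1, 212.3]
orientation: [-0.53, 0.848, 0.007, 0.004]
contact_force: [-0.7, 4.6, 0.9]
width: 34.9
t 5.2 pos [567.6 -95.1 212.3] w 34.9 F [-0.7  4.6  0.9] q [-0.18  0.36 -0.05  1.17  0.02 -1.29]
shift m [ 0.0034 -0.0041  0.0002] turn [0.0078 0.0152 0.0122]
```

```bash
python3 -m crank '[[0,0,0,0,0,0,0],[0,0,0,0,0,0,0],[0,0,0,0,0,0,0],[0,0,0,0,0,0,0],[0,0,0,0,0,0,0]]'
python3 -m crank '[[0,0,0,-0.02,0,0,0],[0,0,0,-0.05,0,0,0],[0,0,0,-0.09,0,0,0],[0,0,0,-0.11,0,0,0],[0,0,0,-0.11,0,0,0]]'
python3 - <<'E'
from h import *
# approach pose: TCP on pipette axis, goal grip centre + back-off
h=np.radians(199.1);ax=np.array([np.sin(.611)*np.cos(h),np.sin(.611)*np.sin(h),np.cos(.611)])
C=np.array([497.8,230.8,145]);print("ax",ax,"grip",C+34*ax)
delta(C+(34-19+110)*ax,-ax,yd(109.1))
E
```

```text
time: 5.7
tool_pos: [567.7, -95.2, 212.3]
orientation: [-0.53, 0.848, 0.007, 0.004]
contact_force: [0.2, 1.2, -0.2]
width: 85.7
time: 6.2
tool_pos: [569.5, -97.6, 326.0]
orientation: [-0.53, 0.848, 0.005, 0.007]
contact_force: [-0.4, 0.6, -0.8]
width: 85.3
ax [-0.54210474 -0.1877206   0.81907474] grip [479.36843891 224.41749972 172.84854118]
t 6.2 pos [569.5 -97.6 326. ] w 85.3 F [-0.4  0.6 -0.8] q [-0.18  0.33  0.21  1.44  0.02 -1.3 ]
shift m [-0.2114  0.259   0.0825] turn [ 0.2461 -0.5632  0.7553]
```

```bash
python3 -m crank '[[0,-0.02,0.025,0,0.02,-0.04,0.06],[0,-0.05,0.06,0,0.05,-0.1,0.14],[0,-0.08,0.095,0,0.08,-0.17,0.22],[0,-0.11,0.135,0,0.1,-0.22,0.3],[0,-0.14,0.17,0,0.12,-0.28,0.37]]'
python3 - <<'E'
from h import *
h=np.radians(199.1);ax=np.array([np.sin(.611)*np.cos(h),np.sin(.611)*np.sin(h),np.cos(.611)])
C=np.array([497.8,230.8,145])
delta(C+(34-19+110)*ax,-ax,yd(109.1))
t=get_image("top");s=get_image("scene");cv2.imwrite("pics/t3.png",t);cv2.imwrite("pics/s3.png",s)
a=cv2.resize(t[130:255,235:350],(460,500),interpolation=cv2.INTER_CUBIC);b=cv2.resize(s[150:260,180:280],(340,374),interpolation=cv2.INTER_CUBIC)
o=np.zeros((500,800,3),np.uint8);o[:,:460]=a;o[:374,460:]=b;cv2.imwrite("pics/c3.png",o)
E
```

```text
time: 6.7
tool_pos: [476.3, 104.0, 327.2]
orientation: [-0.356, 0.921, 0.03, 0.155]
contact_force: [-0.5, 0.8, -0.2]
width: 85.5
t 6.7 pos [476.3 104.  327.2] w 85.5 F [-0.5  0.8 -0.2] q [ 0.13 -0.05 -0.3   1.03  0.13 -0.59]
shift m [-0.01    0.1121  0.0807] turn [ 0.1278 -0.283   0.3801]
```

View pics/c3.png

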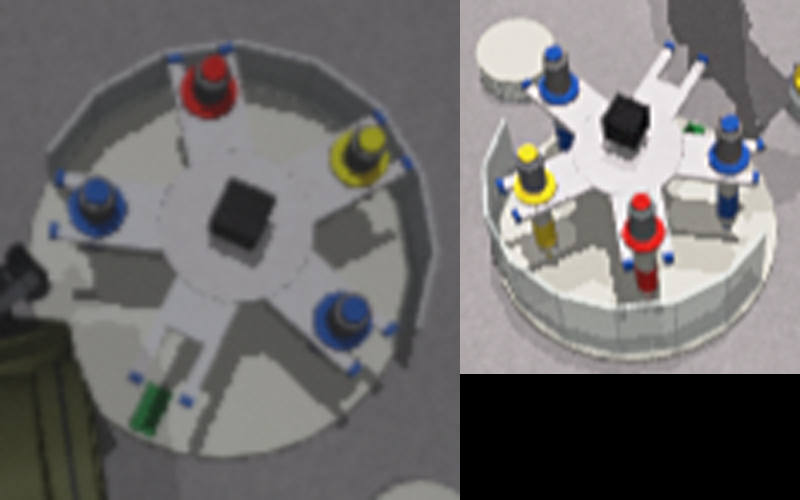

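The empty hook (blue tips at crop (136,378) and (187,401)) now points at the green bar (152,408). Next I'll work out the exact angles.

Run:
```python
from h import *
from scipy.optimize import least_squares as LS
px=lambda L:np.array(L)/4.0+[235,130]
but=px([(97,193),(212,66),(373,137),(355,309)]);tips=px([(136,378),(187,401)]);g=ray("top",px([(152,408)])[0],16)
for k0 in([4,3,2,1],):
    def f(p):
        a=p[2]+np.array(k0)*2*np.pi/5
        B=np.c_[p[0]+100*np.cos(a),p[1]+100*np.sin(a),0*a+240]
        return (proj("top",B)-but).ravel()
    s=LS(f,[567,-101,2.67]);print(s.x,np.degrees(s.x[2]),np.round(s.fun,1))
for c in(s.x[:2],np.array([566.5,-100])):
    d=g[:2]-c;h=np.mean([ray("top",t,178) for t in tips],0);e=h[:2]-c
    print("green",g,np.hypot(*d),np.degrees(np.arctan2(d[1],d[0])),"tips",h,np.hypot(*e),np.degrees(np.arctan2(e[1],e[0])))
# stand base axis from base outline: bar direction itself
hsv=cv2.cvtColor(cv2.imread("pics/t3.png"),cv2.COLOR_BGR2HSV)
m=cv2.inRange(hsv,(45,100,30),(80,255,255));m[:,:265]=0;m[:,285:]=0;m[:210]=0;m[245:]=0
p=np.argwhere(m)[:,::-1];print(len(p),p.mean(0),ray("top",p.mean(0),16))
```

```text
[ 565.77584445 -100.74856117    2.69715156] 154.53540092557287 [-0.1 -0.3  0.3  0.5 -0.4  0.1  0.2 -0.3]
green [451.14410387 -43.30400842  16.        ] 128.21978236058155 153.3835169886253 tips [450.32550443 -44.82865786 178.        ] 128.2802268387142 154.15615717187134
green [451.14410387 -43.30400842  16.        ] 128.53566910865575 153.82645587223413 tips [450.32550443 -44.82865786 178.        ] 128.60944917001902 154.596927036224
55 [271.92727273 232.18181818] [450.62177559 -39.90773547  16.        ]
```

```bash
python3 -m crank '[[0,0,0.03,0,0.03,-0.06,0.08],[0,0,0.06,0.02,0.06,-0.14,0.18],[0,-0.005,0.09,0.04,0.09,-0.2,0.27],[0,-0.01,0.11,0.07,0.12,-0.26,0.35],[0,-0.01,0.112,0.081,0.128,-0.283,0.38]]'
python3 -m crank '[[0,0,0,0,0,0,0],[0,0,0,0,0,0,0]]'
python3 - <<'E'
from h import *
h=np.radians(199.1);ax=np.array([np.sin(.611)*np.cos(h),np.sin(.611)*np.sin(h),np.cos(.611)])
C=np.array([497.8,230.8,145])
delta(C+(34-19+60)*ax,-ax,yd(109.1))
t=get_image("top");s=get_image("scene");cv2.imwrite("pics/s4.png",s)
a=cv2.resize(t[170:260,140:230],(400,400),interpolation=cv2.INTER_CUBIC);b=cv2.resize(s[130:230,280:380],(400,400),interpolation=cv2.INTER_CUBIC)
cv2.imwrite("pics/c4.png",np.hstack([a,b]))
E
```

```text
time: 7.3
tool_pos: [420.1, 208.6, 240.7]
orientation: [-0.164, 0.941, 0.051, 0.292]
contact_force: [-0.3, -0.2, -0.5]
width: 85.4
time: 7.5
tool_pos: [419.2, 208.1, 239.4]
orientation: [-0.164, 0.941, 0.05, 0.29]
contact_force: [0.3, 0.0, 0.6]
width: 85.6
t 7.5 pos [419.2 208.1 239.4] w 85.6 F [0.3 0.  0.6] q [ 0.53 -0.23 -0.83  0.39 -0.11  0.16]
shift m [-0.0134 -0.0047  0.049 ] turn [ 0.0059 -0.0129  0.0107]
```

View pics/c4.png

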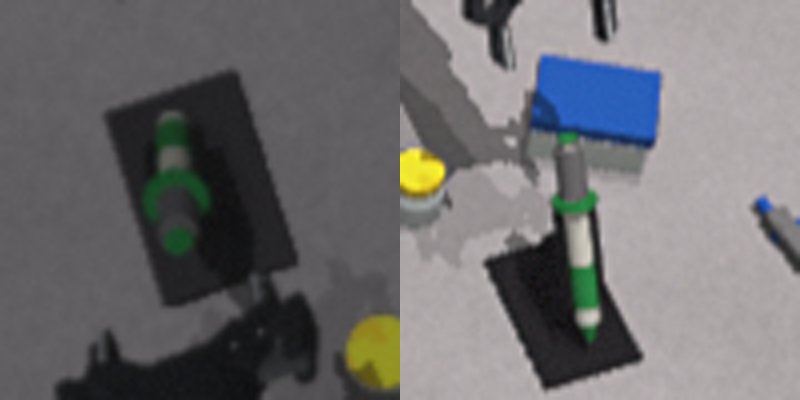

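Gripper (fingertips about (105,350) and (270,290)) lines up behind the green button (178,240). I'll advance along the axis.

```bash
python3 -m crank '[[0,-0.013,-0.005,0.01,0.006,-0.013,0.01],[0,-0.013,-0.005,0.03,0.006,-0.013,0.01],[0,-0.013,-0.005,0.049,0.006,-0.013,0.01],[0,-0.013,-0.005,0.049,0.006,-0.013,0.01],[0,-0.013,-0.005,0.049,0.006,-0.013,0.01]]'
python3 - <<'E'
from h import *
h=np.radians(199.1);ax=np.array([np.sin(.611)*np.cos(h),np.sin(.611)*np.sin(h),np.cos(.611)])
C=np.array([497.8,230.8,145])
delta(C+(34-19+5)*ax,-ax,yd(109.1))
E
```

```text
time: 8.1
tool_pos: [460.3, 216.3, 209.7]
orientation: [-0.157, 0.94, 0.05, 0.299]
contact_force: [0.4, -0.2, 0.2]
width: 85.4
t 8.1 pos [460.3 216.3 209.7] w 85.4 F [ 0.4 -0.2  0.2] q [ 0.5  -0.13 -0.85  0.24 -0.1   0.14]
shift m [0.0045 0.0015 0.056 ] turn [-0.0013  0.0049 -0.0027]
```

```bash
python3 -m crank '[[0,0.004,0.001,0.015,0,0.005,0],[0,0.004,0.001,0.03,0,0.005,0],[0,0.004,0.001,0.045,0,0.005,0],[0,0.004,0.001,0.054,0,0.005,0],[0,0.004,0.001,0.056,0,0.005,0]]'
python3 - <<'E'
from h import *
h=np.radians(199.1);ax=np.array([np.sin(.611)*np.cos(h),np.sin(.611)*np.sin(h),np.cos(.611)])
C=np.array([497.8,230.8,145])
delta(C+(34-19+5)*ax,-ax,yd(109.1))
t=get_image("top");s=get_image("scene");cv2.imwrite("pics/s4.png",s)
a=cv2.resize(t[170:260,140:230],(400,400),interpolation=cv2.INTER_CUBIC);b=cv2.resize(s[140:220,285:365],(400,400),interpolation=cv2.INTER_CUBIC)
cv2.imwrite("pics/c5.png",np.hstack([a,b]))
E
```

```text
time: 8.6
tool_pos: [488.0, 226.7, 161.9]
orientation: [-0.157, 0.941, 0.05, 0.297]
contact_force: [-0.7, 0.9, 0.4]
width: 85.5
t 8.6 pos [488.  226.7 161.9] w 85.5 F [-0.7  0.9  0.4] q [ 0.49 -0.01 -0.9   0.08 -0.09  0.13]
shift m [ 0.001   0.0006 -0.0001] turn [-0.0015  0.0001 -0.0029]
```

View pics/c5.png

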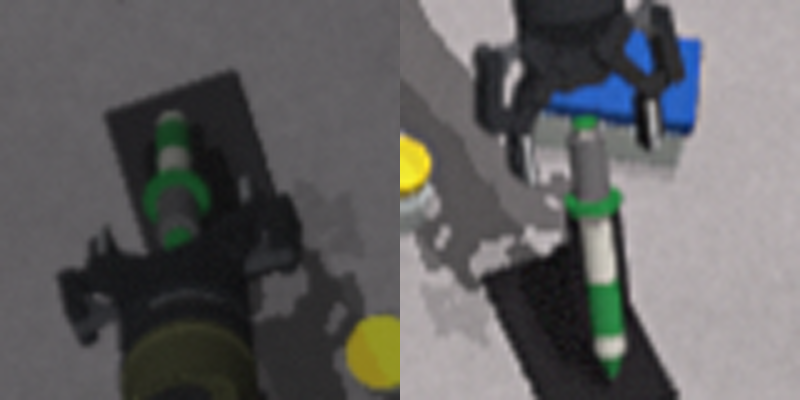

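Fingertips at (525,180) and (650,150) straddle the grip centre near (590,165), which suits the known swing forward on closing. I'll close and lift along the axis.

```bash
python3 -m crank '[[255,0,0,0,0,0,0],[255,0,0,0,0,0,0],[255,0,0,0,0,0,0],[255,0,0,0,0,0,0],[255,0,0,0,0,0,0]]'
python3 -m crank '[[255,0,0,0,0,0,0],[255,0,0,0,0,0,0],[255,0,0,0,0,0,0]]'
python3 -m crank '[[255,0,0,-0.01,0,0,0],[255,0,0,-0.03,0,0,0],[255,0,0,-0.06,0,0,0],[255,0,0,-0.09,0,0,0],[255,0,0,-0.12,0,0,0]]'
python3 -m crank '[[255,0,0,-0.03,0,0,0],[255,0,0,-0.05,0,0,0],[255,0,0,-0.05,0,0,0]]'
python3 - <<'E'
from h import *
delta([400,120,330],[0,0,-1],yd(90))
E
```

```text
time: 9.2
tool_pos: [487.6, 227.1, 162.7]
orientation: [-0.157, 0.941, 0.05, 0.297]
contact_force: [-4.8, 0.0, 4.5]
width: 24.5
time: 9.5
tool_pos: [487.6, 227.2, 162.7]
orientation: [-0.157, 0.941, 0.05, 0.297]
contact_force: [-3.0, -0.7, 2.9]
width: 24.6
time: 10.0
tool_pos: [421.1, 203.9, 261.7]
orientation: [-0.157, 0.941, 0.05, 0.297]
contact_force: [0.4, 1.4, -0.4]
width: 24.0
time: 10.3
tool_pos: [394.0, 194.6, 305.9]
orientation: [-0.157, 0.94, 0.051, 0.299]
contact_force: [-0.2, 0.4, -1.5]
width: 24.6
t 10.3 pos [394.  194.6 305.9] w 24.6 F [-0.2  0.4 -1.5] q [ 0.55 -0.35 -0.72  0.59 -0.12  0.18]
shift m [ 0.0011 -0.0724 -0.0305] turn [0.1038 0.6104 0.3198]
```

```bash
python3 -m crank '[[255,0,-0.01,-0.005,0.01,0.06,0.03],[255,0,-0.02,-0.01,0.025,0.17,0.09],[255,0,-0.035,-0.015,0.045,0.28,0.15],[255,0,-0.055,-0.02,0.065,0.39,0.21],[255,0,-0.072,-0.03,0.085,0.5,0.26]]'
python3 - <<'E'
from h import *
delta([394,-18,325],[0,0,-1],yd(90))
E
```

```text
time: 10.8
tool_pos: [401.2, 119.9, 329.3]
orientation: [-0.029, 0.998, 0.008, 0.052]
contact_force: [-0.5, -0.4, -1.3]
width: 24.6
t 10.8 pos [401.2 119.9 329.3] w 24.6 F [-0.5 -0.4 -1.3] q [ 0.3  -0.03 -0.23  1.27 -0.01  0.24]
shift m [ 0.0153 -0.1373  0.0008] turn [0.0169 0.105  0.0573]
```

```bash
python3 -m crank '[[255,0.004,-0.03,0,0.017,0.05,0.03],[255,0.008,-0.07,0,0.017,0.105,0.057],[255,0.012,-0.11,0,0.017,0.105,0.057],[255,0.015,-0.135,0,0.017,0.105,0.057],[255,0.015,-0.137,0,0.017,0.105,0.057]]'
python3 -m crank '[[255,0,0,0.03,0,0,0],[255,0,0,0.07,0,0,0],[255,0,0,0.1,0,0,0],[255,0,0,0.1,0,0,0]]'
python3 - <<'E'
from h import *
delta([394,-18,225],[0,0,-1],yd(90))
t=get_image("top");s=get_image("scene");cv2.imwrite("pics/s6.png",s);cv2.imwrite("pics/t6.png",t)
a=cv2.resize(t[170:270,235:335],(400,400),interpolation=cv2.INTER_CUBIC);b=cv2.resize(s[110:210,190:290],(400,400),interpolation=cv2.INTER_CUBIC)
cv2.imwrite("pics/c6.png",np.hstack([a,b]))
E
```

```text
time: 11.3
tool_pos: [394.1, -20.3, 324.2]
orientation: [0.002, 1.0, -0.001, -0.001]
contact_force: [-0.3, 0.3, -1.3]
width: 24.5
time: 11.7
tool_pos: [390.0, -19.7, 219.8]
orientation: [0.002, 1.0, -0.0, -0.006]
contact_force: [-1.2, -0.0, -0.5]
width: 24.3
t 11.7 pos [390.  -19.7 219.8] w 24.3 F [-1.2 -0.  -0.5] q [-0.05  0.05 -0.43  1.11 -0.   -0.05]
shift m [-0.0039  0.0017 -0.0052] turn [-0.0005 -0.0125 -0.0039]
```

View pics/c6.png

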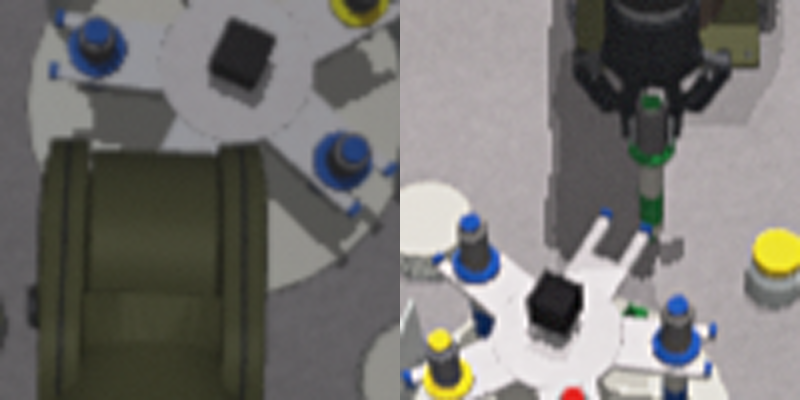

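Run:
```python
from h import *
s=state();Rt=R.from_quat(s["orientation"]);p=s["tool_pos"];ax=-Rt.apply([0,0,1]);print(p,ax)
for n,t in(("collar mid",-16),("button top",45),("seat end shaft",-135),("nose",-155)): print(n,proj("scene",p+ax*t))
C=np.array([476,-57,175.]);print("seat",proj("scene",C),"tips",proj("scene",[[566-128.5*.902-19*.432,-100+128.5*.432-19*.902,181],[566-128.5*.902+19*.432,-100+128.5*.432+19*.902,181]]))
print("collar from px at z",ray("scene",(253,147.5),p[2]-16))
```

```text
[393.56048731 -19.96827587 224.04738523] [4.30045760e-03 9.90652076e-04 9.99990262e-01]
collar mid [[252.35399199 147.20828342]]
button top [[252.40356784 135.62212805]]
seat end shaft [[252.26770856 167.37320409]]
nose [[252.25440053 170.48336482]]
seat [[241.83598941 171.5601786 ]] tips [[240.59984353 162.76027527]
 [250.31461435 166.45597398]]
collar from px at z [394.83697557 -17.70308369 208.04738523]
```

Pipette is upright, with its collar at crop (652,150), within 2 mm of the model. The hook tips (606,214) and (647,229) are 1 px from prediction. I'll slide in above the blue ends.

Run:
```python
from h import *
delta([477,-55.5,217],[0,0,-1],yd(90))
print(R.from_quat(state()["orientation"]).as_matrix().round(3))
```

```text
t 11.8 pos [393.6 -20.  224. ] w 24.2 F [-0.4 -0.4 -0.9] q [-0.05  0.04 -0.42  1.11 -0.   -0.05]
shift m [-0.0836 -0.0352  0.0067] turn [-0.001  -0.0043 -0.0038]
[[-1.     0.004 -0.004]
 [ 0.004  1.    -0.001]
 [ 0.004 -0.001 -1.   ]]
```

```bash
python3 -m crank '[[255,-0.004,0.003,0.004,0,-0.004,-0.004],[255,-0.02,-0.005,0.007,0,-0.004,-0.004],[255,-0.036,-0.012,0.007,0,-0.004,-0.004],[255,-0.05,-0.019,0.007,0,-0.004,-0.004],[255,-0.05,-0.019,0.007,0,-0.004,-0.004]]'
python3 - <<'E'
from h import *
delta([477,-55.5,217],[0,0,-1],yd(90))
E
```

```text
time: 12.3
tool_pos: [446.7, -39.7, 217.9]
orientation: [0.0, 1.0, -0.001, 0.002]
contact_force: [0.4, -0.2, -0.5]
width: 24.4
t 12.3 pos [446.7 -39.7 217.9] w 24.4 F [ 0.4 -0.2 -0.5] q [-0.09  0.13 -0.34  1.1  -0.   -0.09]
shift m [-0.0303 -0.0158  0.001 ] turn [-0.0014  0.0037 -0.0003]
```

```bash
python3 -m crank '[[255,-0.008,-0.004,0,0,0,0],[255,-0.016,-0.008,0,0,0,0],[255,-0.024,-0.012,0,0,0,0],[255,-0.03,-0.016,0,0,0,0],[255,-0.03,-0.016,0,0,0,0]]'
python3 - <<'E'
from h import *
delta([477,-55.5,200],[0,0,-1],yd(90))
s=get_image("scene");t=get_image("top");cv2.imwrite("pics/s7.png",s)
b=cv2.resize(s[120:220,185:285],(500,500),interpolation=cv2.INTER_CUBIC)
cv2.imwrite("pics/c7.png",b)
E
```

```text
time: 12.8
tool_pos: [477.6, -56.2, 218.0]
orientation: [0.0, 1.0, -0.001, 0.002]
contact_force: [-1.0, -0.0, -0.7]
width: 24.6
t 12.8 pos [477.6 -56.2 218. ] w 24.6 F [-1.  -0.  -0.7] q [-0.12  0.19 -0.27  1.11 -0.   -0.12]
shift m [0.0007 0.0007 0.018 ] turn [-0.0015  0.0042 -0.0009]
```

View pics/c7.png

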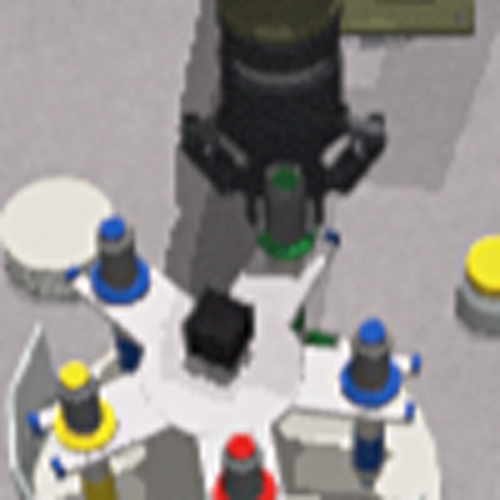

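The pipette is in the slot with its collar (288,240) behind the blue tip (332,237), and no contact force. I'll lower it gently.

```bash
python3 -m crank '[[255,0,0,0.006,0,0,0],[255,0,0,0.012,0,0,0],[255,0,0,0.016,0,0,0],[255,0,0,0.018,0,0,0],[255,0,0,0.018,0,0,0]]'
python3 -m crank '[[255,0,0,0.002,0,0,0],[255,0,0,0.003,0,0,0],[255,0,0,0.003,0,0,0]]'
python3 -m crank '[[255,0,0,0.002,0,0,0],[255,0,0,0.003,0,0,0],[255,0,0,0.003,0,0,0]]'
```

```text
time: 13.4
tool_pos: [476.1, -55.7, 199.4]
orientation: [0.0, 1.0, -0.001, 0.001]
contact_force: [0.1, -0.2, -1.0]
width: 24.6
time: 13.7
tool_pos: [476.0, -55.6, 196.3]
orientation: [0.0, 1.0, -0.001, 0.001]
contact_force: [0.2, 0.1, -1.4]
width: 24.1
time: 14.0
tool_pos: [476.4, -55.7, 194.4]
orientation: [0.0, 1.0, -0.001, 0.002]
contact_force: [-1.7, 0.8, 5.0]
width: 24.5
```

```bash
python3 -m crank '[[255,0,0,0.001,0,0,0],[255,0,0,0.001,0,0,0],[255,0,0,0.001,0,0,0]]'
python3 - <<'E'
from h import *
s=get_image("scene");st=state();p=st["tool_pos"];ax=-R.from_quat(st["orientation"]).apply([0,0,1])
print(p,ax,st["contact_force"],proj("scene",[p-16*ax,p+45*ax]))
cv2.imwrite("pics/c8.png",cv2.resize(s[130:190,205:285],(800,600),interpolation=cv2.INTER_CUBIC))
E
```

```text
time: 14.3
tool_pos: [476.5, -55.7, 194.4]
orientation: [0.0, 1.0, -0.001, 0.002]
contact_force: [-2.9, 0.6, 6.2]
width: 24.7
[476.47820907 -55.70971896 194.41191202] [-0.00429417  0.00134566  0.99998987] [-3.13159106  1.10113038  5.76604068] [[242.17661231 171.10433697]
 [241.8113141  160.19277712]]
```

View pics/c8.png

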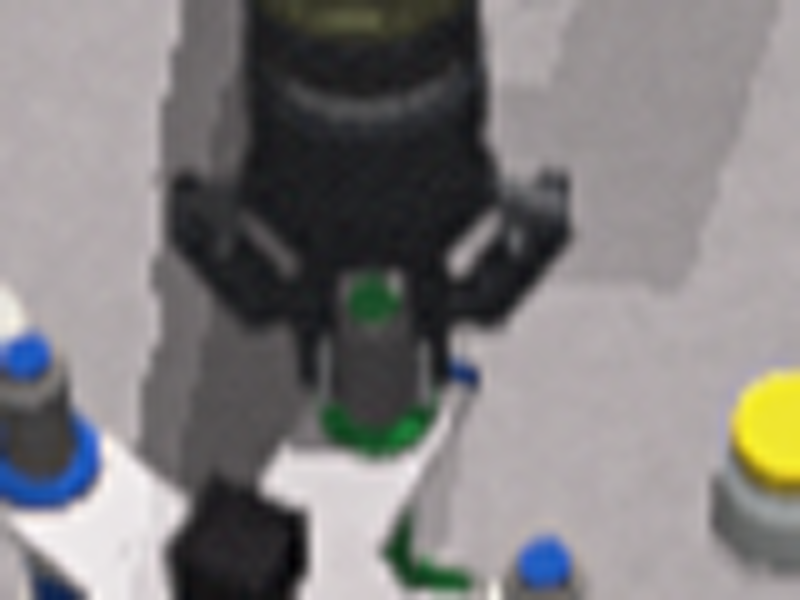

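Collar (378,425) sits flat on the prongs behind the blue tip (462,373), with about 6 N upward. I'll release and retreat upward.

```bash
python3 -m crank '[[0,0,0,0,0,0,0],[0,0,0,0,0,0,0],[0,0,0,0,0,0,0],[0,0,0,0,0,0,0],[0,0,0,0,0,0,0]]'
python3 -m crank '[[0,0,0,-0.01,0,0,0],[0,0,0,-0.03,0,0,0],[0,0,0,-0.06,0,0,0],[0,0,0,-0.1,0,0,0],[0,0,0,-0.14,0,0,0]]'
python3 -m crank '[[0,0.04,0,-0.02,0,0,0],[0,0.08,0.04,-0.02,0,0,0],[0,0.11,0.08,-0.02,0,0,0],[0,0.12,0.13,-0.02,0,0,0],[0,0.12,0.17,-0.02,0,0,0]]'
python3 -m crank '[[0,0,0.04,0,0,0,0],[0,0,0.08,0,0,0,0],[0,0,0.12,0,0,0,0],[0,0,0.12,0,0,0,0],[0,0,0.12,0,0,0,0]]'
python3 - <<'E'
from h import *
t=get_image("top");s=get_image("scene");cv2.imwrite("pics/t9.png",t)
a=cv2.resize(t[130:255,235:350],(460,500),interpolation=cv2.INTER_CUBIC);b=cv2.resize(s[150:260,180:280],(340,374),interpolation=cv2.INTER_CUBIC)
o=np.zeros((500,800,3),np.uint8);o[:,:460]=a;o[:374,460:]=b;cv2.imwrite("pics/c9.png",o)
print(proj("top",[[476,-56.5,240],[476,-56.5,179]]),proj("scene",[[476,-56.5,240],[476,-56.5,179]]))
E
```

```text
time: 14.85
tool_pos: [476.5, -55.7, 194.3]
orientation: [0.0, 1.0, -0.001, 0.002]
contact_force: [-0.6, 0.9, -0.8]
width: 85.5
time: 15.35
tool_pos: [475.4, -55.5, 336.2]
orientation: [0.0, 1.0, -0.001, 0.002]
contact_force: [0.5, 0.5, 0.4]
width: 85.5
time: 15.85
tool_pos: [353.5, 115.5, 357.0]
orientation: [0.001, 1.0, -0.0, 0.003]
contact_force: [1.5, 0.4, -0.1]
width: 85.7
time: 16.35
tool_pos: [353.5, 235.9, 357.2]
orientation: [-0.0, 1.0, -0.001, 0.003]
contact_force: [-0.9, -1.1, -0.8]
width: 85.4
[[280.39876895 215.44987938]
 [279.35305645 218.10960941]] [[241.55397239 160.01691122]
 [241.95403945 170.87788585]]
```

View pics/c9.png

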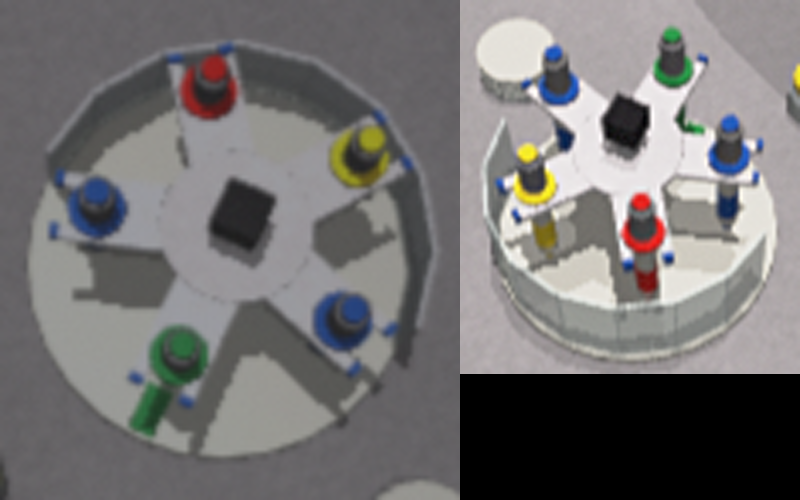

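The green-collared pipette hangs upright in the front hook, like its neighbours (top crop collar (178,355), green bar (150,405)). The arm is clear, so I'm handing in.

```bash
python3 -c "
from cell import *
s=state();print(s['time'],abs(s['dq']).max(),s['contact_force']);print(close_job())"
```

```text
16.45 0.01567689781270497 [-0.73103911 -0.39596116  0.93600199]
the job is handed in; nothing more can be done
None
```

I turned the carousel about 79° by its knob until the empty hook faced the green mark. I then took the pipette from its rest along its axis, slid it upright into that hook and lowered it until the collar touched the prongs. Contact was about 6 N upward. I let go, moved the arm clear and handed in at 16.5 s; no verdict was reported.

- **Hook angle:** after the turn, the hook measured about 154.4° against a front of 152–153.5°. That is 1–2.5° off, against the 10° allowed, and the last picture shows no change.
- **Pipette:** in the last pictures it hangs upright with its collar on the prongs, like the four clipped-in ones. The tool was at collar height within about 1 mm of what I expected for a seated collar.
- **Axis position:** camera and gripper readings of the carousel axis disagreed by about 2 mm, within tolerance.
- **Bystanders:** I did not measure their positions again. The contact forces gave no sign of touching any of them.

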